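Set the recipe tablet towards the rolling board

ROBOT

A 6-joint arm with a two-finger parallel gripper is mounted at the origin on the work surface. World frame = base frame: x ahead of the robot, y to its left, z up, the work surface at z = 0. Lengths are in m, angles in degrees, forces in N, time in s.
With the tool pointing down it reaches from about 0.4 to 0.825 m from the base axis. Payload 7 kg.
Tool frame: the origin (TCP) lies on the centre line of the jaws, within the pads' length; the fingertips stand 19 mm ahead of it and the grasp point (between the pads) is the TCP (r.tips_ahead is the distance from the TCP to the fingertips, in m); z points along the fingers, y is the line along which they close (so a half turn about z gives the same grasp; the last joint's range is limited). The gripper opens to 88 mm and grips with 3 to 60 N. Pads are 19 mm wide; open, the fingers measure 130 mm over their backs; the gripper's body (78 mm by 193 mm) begins 47 mm behind the grasp point.
Start: joints at [91.278, 20.546, 0.682, 0, -70.136, -16.507], TCP at [0.177, 0.651, 0.246] pointing down, gripper open.
Joint ranges: [-176.03, 176.03], [-82.01, 121.73], [-58.28, 71.71], [-173.87, 95.51], [-174.79, -0.11], [-173.66, 173.66]. Speed limits (degrees/s): [136.94, 136.94, 172.46, 180, 180, 180].

INTERFACE

Orientations are given as [roll, pitch, yaw] about the fixed x, y, z axes, in that order (R = Rz(yaw) Ry(pitch) Rx(roll)).
In Python, from plant import r, viewer, close_job gives the robot as it stands. The module is installed in compiled form; this text tells all that it offers.
- The arm moves only by the tool arm_command, never from a script. Its arguments are lists of equal length, an entry for each row: "travel": the shift along the world's x, y, z scaled (see below), a list of three; "delta_rot": the turn, a rotation vector about the world's x, y, z scaled (see below), a list of three. In form: {"travel": [[dx, dy, dz], ...], "delta_rot": [[rx, ry, rz], ...]}. A call has 1 to 20 rows; each row is the pose to reach, as a shift and turn from the pose commanded when the call began; what a row does not reach only later rows make up. The controller multiplies each number of a shift by 0.5 m and each number of a turn by 90 degrees. A row lasts 1/8 s, in which the tool goes at most 62.5 mm and 10.7 degrees, less where a joint would pass 70% of its speed; a pose out of reach is approached as far as the arm can. A call with a number of a shift or a turn outside -1 to 1 is refused whole. A call with a gripper value outside its range is refused whole. "grip" is the opening, from 0 (shut) to 1 (fully open), set as the call begins (left out, the last holds). The fingers move at their own pace and stop on an object; "newtons" is the grip in N (left out, the last holds). Time passes only in rows, so rows that repeat a pose let the fingers close. It gives the time, the measured TCP pose, the force, the opening and the grip force at its end, in the units of the state.
- r.get_state(): the state, without advancing time (a new reading comes with each control period).
- viewer.capture(name): name is "scene" or "top"; returns a dict with "img" (384x512x3 uint8, red, green, blue), "camera_matrix" (3x3 intrinsics, pixels), "distortion" ([k1, k2, p1, p2, k3] as OpenCV has them; the pictures are not rectified), "R" (3x3) and "t" (3): a world point X has camera coordinates R X + t. Camera axes: x right, y down, z forward; pixel columns grow to the right and rows downward; lengths in m; the calibration is good to about 2 mm. A picture is of the moment at which its call begins. There is no depth.
- close_job(): hands the job in; it is judged then, once.
The state is a dict: "time_s": time; "joints": joint angles; "qd": joint speeds; "joint_torque": joint torques, N m; "tcp_pos": TCP position; "eef_rot": TCP orientation; "contact_force": force on the tool from outside, world axes, zero at the start; "moment": the same for the moment, N m; "gripper_width": finger opening in m; "gripper_force": force on a finger pad.
Only numpy, scipy, OpenCV 4.12 (cv2) and the standard library are available. Lean on these libraries where they do the work, as an engineer would, in place of code of your own. Each camera call takes 0.05 s, during which the arm holds its last target. There are 200 camera calls.

TASK

The tablet on the kitchen shelf has to be read from the round rolling board, but the tall steel tumbler right behind it stops it leaning back. First move that tumbler out of the way, setting it down gently, upright and wholly on the round cork mat; then swivel the tablet stand so that the screen faces the middle of the rolling board, and lean the screen back to 35 degrees from upright. Do not drop or topple the tumbler, and leave all the other things where they stand.

Things in the scene. Friction and masses are not known exactly. Their poses are not given: they have to be found in the camera images.
- swivel (a joint): Swivel of the tablet stand (rad) about the vertical axis through the stand's foot, positive counter-clockwise from above; at 0 the screen faces the foot's own -x direction. Stops at -1.6 and 1.6. Stiff friction (0.12 N m), stays where left.
- tilt (a joint): Lean of the tablet (rad) about the level hinge along its lower part: 0 = screen upright, positive = top leaning back, away from the side the screen faces; 35 degrees = 0.611. Stops at -0.25 and 1.2. Stiff friction (0.5 N m), stays where left.
- stand: Foot of the tablet stand: dark steel disc, radius 48, 12 thick, fixed to the shelf; origin at the centre of its underside, on the swivel axis. Its yaw varies by +-0.1 rad. The whole stand with tablet is up to 210 high.
- swivel_axis (a point): Point on the swivel axis 65 above the shelf. Its frame turns with the swivel only: -x is the level direction the screen faces, y runs along the screen's width, z up.
- tilt_hinge (a point): Middle of the tilt hinge line, 65 above the shelf and 6 behind the swivel axis. Its frame turns with swivel and tilt: -x is out of the screen, y along the hinge, z up along the tablet. In this frame the black tablet (195 wide, 120 tall, 9 thick) spans y -98 to 98, z -12 to 108, x -10 to 0, with an aluminium back plate (70 wide) to x = 6 behind it.
- bow_mid (a point): Middle of the round steel grip bar (10 diameter, 90 long, along the tablet's width) of the wire bow on the tablet; 140 from the tilt hinge line along the tablet, 1 behind it, 32 beyond the tablet's top edge; uprights at both ends (45 either side). Axes as tilt_hinge. Can be pinched from above, fingers before and behind it, and led: the bar may turn between the pads.
- tall_tumbler: Tall plain steel tumbler, loose, 160 high, 62 across the rim, 60 at 120 up, 52 across the foot, open on top, about 220 g; stands 80 to 92 behind the stand's axis, up to 25 to either side. Held near the rim it may swing a little about the line between the fingers. Origin at the centre of its underside, z up.
- mat: Round cork mat, radius 50, 4 thick, fixed flat on the shelf; origin at the centre of its underside; its place is left or right, by the draw.
- rolling_board: Round light-wood rolling board on three short feet, radius 95, 32 high, fixed; origin at the centre of its underside; its place is left or right, by the draw, swapped with the steel spice box.
- spice_box: Round steel spice box with a lid and small knob, radius 92, 75 high, fixed. Origin under its centre. Bystander.
- small_tumbler: Small steel tumbler, 75 high, 58 across. Loose bystander, beside and behind the tablet. Origin under its centre.
- shaker: Empty clear glass shaker, 165 high, 72 across the rim. Loose bystander, beside and behind the tablet. Origin under its centre.
- katori: Small steel bowl, 100 across, 42 high. Loose bystander on the side away from the mat. Origin under its centre.
- tin_stack: Stack of four steel tins with press-fit lids, 180 high, 103 across, moves as one. Loose bystander in a far corner. Origin under its centre.
- jar: Amber glass jar with steel lid, 130 high, 80 across. Loose bystander in the other far corner. Origin under its centre.
- spatula: Yellow silicone spatula lying flat, 180 long. Loose bystander in front of the tablet. Origin under its middle.
Things that resemble listed ones, but are neither listed nor needed, are in the scene too. Leave any red or turquoise look-alike of the tall_tumbler alone.

How it is judged (in metres and radians):
On the way, in this order (a step that is already met when the one before it is completed fails the run):
1. the tall tumbler stands upright, released, wholly on the cork mat (horizontal distance between tall_tumbler and mat below 0.024 m and height (world z) of tall_tumbler between 0.001 and 0.008 m and angle between tall_tumbler's own z axis and vertical below 0.08 rad and contact force between the fingers and tall_tumbler below 0.1 N and linear speed of tall_tumbler below 0.02 m/s), for 0.2 s.
2. the screen faces the rolling board and leans back 35 degrees (y of rolling_board in the frame of swivel_axis between -0.035 and 0.035 m and x of rolling_board in the frame of swivel_axis below -0.1 m and value of joint tilt between 0.524 and 0.698 rad and velocity of joint tilt between -0.05 and 0.05 rad/s and velocity of joint swivel between -0.05 and 0.05 rad/s), for 0.2 s.
At the end, for the whole second after the job is handed in: The tall tumbler stands still and upright (within 4.5 degrees) on the cork mat, its centre within 24 mm of the mat's centre; the level line the screen faces along passes within 35 mm of the rolling board's centre; the screen leans back 35 degrees, within 5 degrees; both joints at rest (all of step 1 and all of step 2); the robot touches nothing.
It fails at once if the tall tumbler is tipped more than 35 degrees (angle between tall_tumbler's own z axis and vertical above 0.61 rad).
It fails at once if the tall tumbler is dropped (falls freely by more than about 25 mm) (linear speed of tall_tumbler above 0.7 m/s and contact force between the fingers and tall_tumbler below 0.05 N and contact force between tall_tumbler and anything else below 0.05 N).
It fails at once if a bystander is moved more than 25 mm (distance of any of small_tumbler, shaker, katori, tin_stack, jar, spatula from where it was at the start of the episode above 0.025 m).
It fails at once if a bystander is tipped over (angle between any of small_tumbler, shaker, katori, tin_stack, jar's own z axis and vertical above 0.4 rad).
It also fails if it takes over 54 s, if anything falls off the work surface, if the arm or the gripper's body presses on something with over 40 N, if the wrist force passes 120 N, or if a joint passes its speed limit or range.

## Working session

There is one attempt and no reset: what is moved stays moved. The work goes in short steps, Python scripts to look and compute and a tool call to move; the robot and the scene stay as the last step left them, time stands still between calls to the robot, and variables do not carry over. Pictures are saved under pics/ and viewed, at most 10 in all, crops included, and the job is handed in when it is done.

Besides the shell and the picture viewer there is one more tool, called after ">>>" as name(argument=value, ...) on one line, values as JSON. arm_command: Moves the arm, as the interface text tells. Shifts and turns lie within -1 to 1; 1 stands for 0.5 m of shift or 90 degrees of turn. Its arguments: {"type":"object","properties":{"travel":{"type":"array"},"delta_rot":{"type":"array"},"grip":{"type":"number"},"newtons":{"type":"number"}},"required":["travel","delta_rot"]}

```bash
mkdir -p pics; cat > h.py <<'E'
import numpy as np, cv2
from plant import r, viewer, close_job
def snap(n,f,crop=None,s=1.5):
    c=viewer.capture(n); np.savez(f'pics/{f}.npz',**c)
    im=c['img'][:,:,::-1]
    if crop: x0,y0,x1,y1=crop; im=im[y0:y1,x0:x1]
    cv2.imwrite(f'pics/{f}.png',cv2.resize(im,None,fx=s,fy=s,interpolation=cv2.INTER_CUBIC)); return c
def pix(c,u,v,z):
    p=cv2.undistortPoints(np.array([[[u,v]]],float),c['camera_matrix'],c['distortion'])[0,0]
    R,t=c['R'],c['t']; C=-R.T@t; d=R.T@np.array([p[0],p[1],1]); return C+d*(z-C[2])/d[2]
def proj(c,X):
    rv=cv2.Rodrigues(c['R'])[0]; return cv2.projectPoints(np.atleast_2d(np.array(X,float)),rv,c['t'],c['camera_matrix'],c['distortion'])[0][:,0]
E
python3 - <<'E'
from h import *
for n in('scene','top'):
    c=snap(n,n+'0',s=1.5625); print(n,-c['R'].T@c['t'],c['R'][2],c['camera_matrix'][0,0])
print(r.get_state())
E
```

```text
scene [ 1.10711314 -0.72258405  0.90278906] [-0.50462613  0.60491872 -0.6159755 ] 394.4467508230657
top [0.27159969 0.01038887 1.27626722] [ 0.19126256  0.00604822 -0.98152028] 393.52765412408723
{'time_s': 0.1, 'joints': array([ 9.12777025e+01,  2.05872366e+01,  6.39220686e-01, -1.52326976e-02,
       -7.01356901e+01, -1.65051645e+01]), 'qd': array([-0.06060428, -0.08346679,  0.1307536 ,  0.16410166,  0.03350087,
        0.04479238]), 'joint_torque': array([-4.83817421e-04, -5.84166133e+01,  2.93753117e+01,  7.01544374e+00,
        1.02117399e-02, -4.45425917e-05]), 'tcp_pos': array([0.17724035, 0.65089972, 0.2447268 ]), 'eef_rot': array([ 1.79915674e+02, -1.00524652e-02, -1.52326410e+01]), 'contact_force': array([-1.37428867, -0.12872196,  0.19378555]), 'moment': array([0.04866792, 0.03633204, 0.01667782]), 'gripper_force': 0.0, 'gripper_width': 0.08765919059425181}
```

View pics/scene0.png

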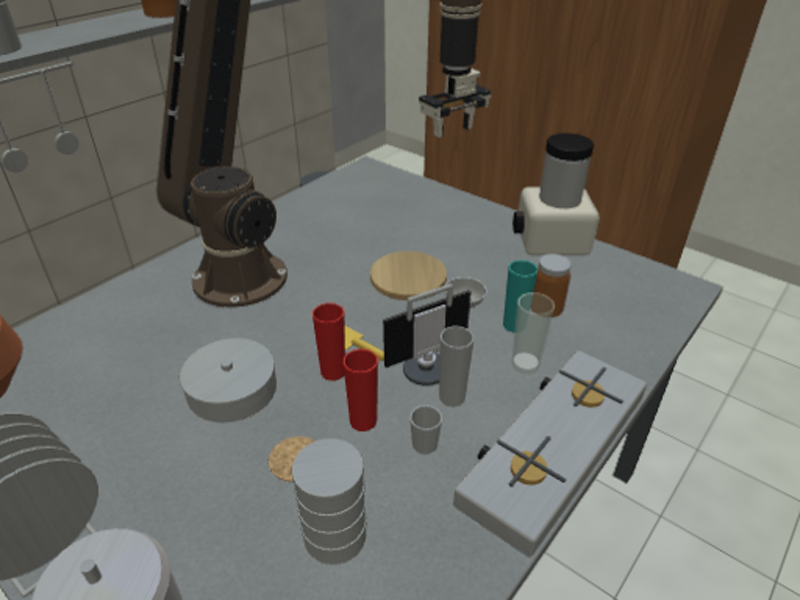

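View pics/top0.png

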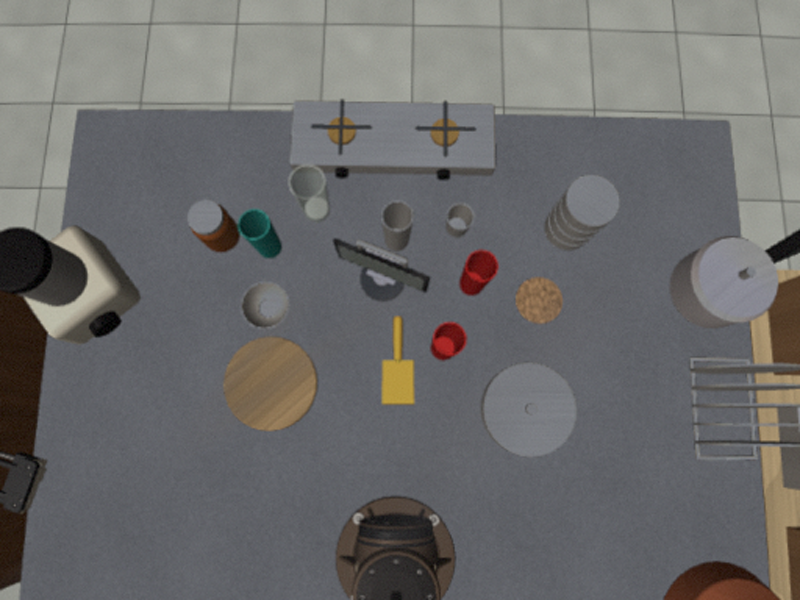

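Both views show: the mat on the robot's right (top ≈ (540,300)), the board on its left (270,384), the tablet at (382,268), and the grey tall tumbler with its rim at (397,216). The red look-alikes are at (480,265) and (448,340). I'll enlarge the tablet area next.

```bash
python3 - <<'E'
from h import *
for n,(x0,y0,x1,y1),s in (('top',(180,90,380,240),4),('scene',(185,170,385,320),4)):
    im=np.load(f'pics/{n}0.npz')['img'][y0:y1,x0:x1,::-1]
    cv2.imwrite(f'pics/{n}c.png',cv2.resize(im,None,fx=s,fy=s,interpolation=cv2.INTER_CUBIC))
c=dict(np.load('pics/top0.npz'));k=1.5625
for n,u,v,z in (('mat',540,300,.004),('board',270.5,384,.032),('spice',530,409,.075),('katori',266,304,.042),('small',460,217,.075),('shaker',308,182,.165),('red1',480,265,.16),('red2',449,338,.16),('teal',255,225,.16),('tins',592,201,.18),('tum',397,217,.16),('jar',206,216,.13)):
    print(n,pix(c,u/k,v/k,z).round(3))
E
```

```text
mat [ 0.519 -0.298  0.004]
board [0.33  0.256 0.032]
spice [ 0.29  -0.256  0.075]
katori [0.492 0.272 0.042]
small [ 0.675 -0.121  0.075]
shaker [0.709 0.18  0.165]
red1 [ 0.553 -0.149  0.16 ]
red2 [ 0.414 -0.091  0.16 ]
teal [0.623 0.277 0.16 ]
tins [ 0.677 -0.359  0.18 ]
tum [0.644 0.008 0.16 ]
jar [0.649 0.382 0.13 ]
```

View pics/topc.png

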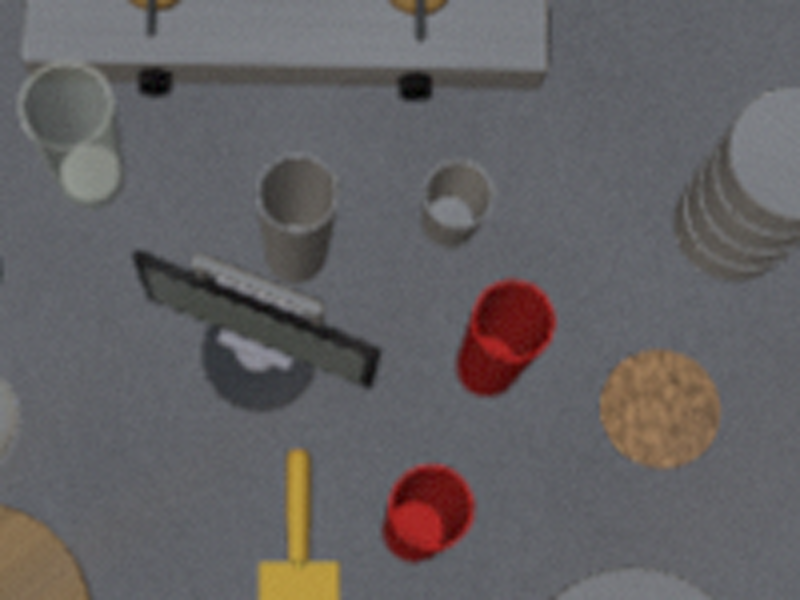

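View pics/scenec.png

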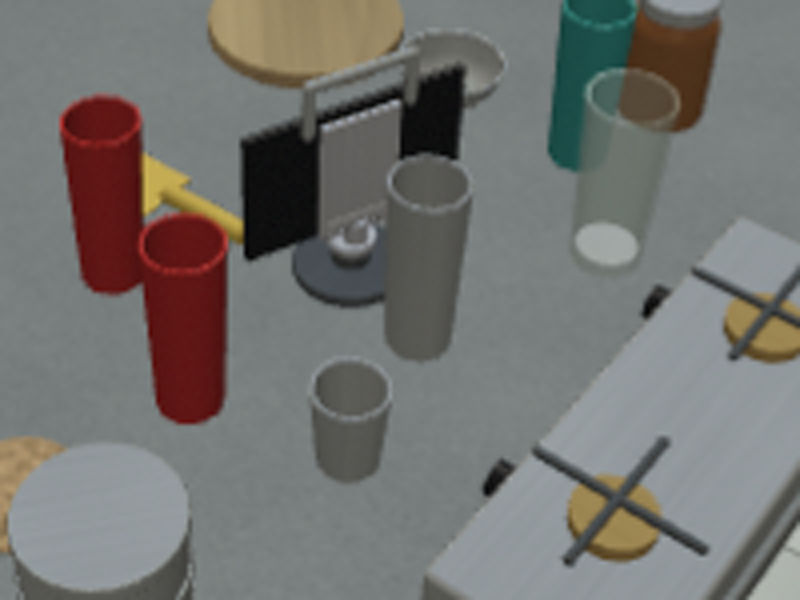

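Crop pixels, top view: tumbler rim centre (298,193), bow bar from (195,260) to (322,308), foot centre ≈ (259,353). Scene view: bow ends at (308,92) and (416,52), tumbler rim centre (429,184). Now I'll fit the poses.

```bash
cat > fit.py <<'E'
from h import *
from scipy.optimize import least_squares
def P(p,X):  # p: sx,sy,phi(swivel world yaw),tilt ; X in tilt_hinge frame
    ct,st=np.cos(p[3]),np.sin(p[3]); X=np.array(X,float)
    x=ct*X[:,0]+st*X[:,2]+.006; z=-st*X[:,0]+ct*X[:,2]+.065; y=X[:,1]
    c,s=np.cos(p[2]),np.sin(p[2])
    return np.c_[p[0]+c*x-s*y,p[1]+s*x+c*y,z]
E
python3 - <<'E'
from fit import *
T=dict(np.load('pics/top0.npz'));S=dict(np.load('pics/scene0.npz'))
tp=lambda u,v:(180+u/4,90+v/4)
sp=lambda u,v:(185+u/4,170+v/4)
B=.145
pt=[([.001,.045,.145],tp(195,258)),([.001,-.045,.145],tp(322,306)),([-.0,.098,.108],tp(137,253)),([-.0,-.098,.108],tp(379,350)),([-.01,.098,-.012],tp(150,299)),([-.01,-.098,-.012],tp(367,387))]
ps=[([.001,.045,.145],sp(416,48)),([.001,-.045,.145],sp(307,86)),([0,.098,.108],sp(463,69)),([0,-.098,.108],sp(243,141)),([0,-.098,-.012],sp(249,258))]
foot=tp(259,353)
def f(p):
    a=proj(T,P(p,[q[0] for q in pt]))-[q[1] for q in pt]
    b=proj(S,P(p,[q[0] for q in ps]))-[q[1] for q in ps]
    c=proj(T,[p[0],p[1],.012])-foot
    return np.r_[a.ravel(),b.ravel(),c.ravel()]
s=least_squares(f,[.55,.04,-.36,0]);p=s.x
print(p,np.abs(s.fun).max(),s.fun.round(1))
b=np.array([.33,.256]);d=p[:2]-b
tg=np.arctan2(d[1],d[0]);print('target yaw',tg,'delta',np.degrees(tg-p[2]))
g=lambda q:np.r_[proj(T,[q[0],q[1],.16])[0]-tp(298,193),proj(S,[q[0],q[1],.16])[0]-sp(429,184)]
q=least_squares(g,[.64,.01]);print('tum',q.x,q.fun)
print('sep',p[:2],np.hypot(*(q.x-p[:2])))
for u,v in [(tp(660,408)),]: print('mat',pix(T,u,v,.004))
print('bow',P(p,[[.001,0,.14]]),'goal',P([p[0],p[1],tg,.611],[[.001,0,.14]]), P([p[0],p[1],tg,.611],[[.001,.045,.14],[.001,-.045,.14]]))
E
```

```text
[ 0.558686    0.03654569 -0.37379304 -0.00845254] 1.9767663359654648 [ 0.7 -0.3 -1.4 -0.4 -0.9 -2.   1.  -1.1 -1.8 -0.2  0.6  0.7 -1.6 -0.6
 -0.5 -1.3  0.3 -1.1 -0.7  0.4 -1.6  1.2 -0.2 -0.6]
target yaw -0.7648010660508048 delta -22.403109731192565
tum [0.64839832 0.00694514] [-0.09860626 -0.90267138 -0.70940785 -0.59108149]
sep [0.558686   0.03654569] 0.0944695321135658
mat [ 0.51872809 -0.29575862  0.004     ]
bow [[0.56410098 0.03442176 0.20500345]] goal [[ 0.62155582 -0.02378617  0.17909678]] [[ 0.65271353  0.00868223  0.17909678]
 [ 0.59039811 -0.05625458  0.17909678]]
```

>>> arm_command(travel=[[0.05,-0.06,0.03],[0.11,-0.13,0.06],[0.17,-0.2,0.09],[0.23,-0.27,0.11],[0.29,-0.34,0.11],[0.35,-0.41,0.11],[0.41,-0.48,0.11],[0.47,-0.55,0.11],[0.52,-0.61,0.11],[0.546,-0.642,0.11]], delta_rot=[[0,0,0],[0,0,-0.01],[0,0,-0.02],[0,0,-0.03],[0,0,-0.04],[0,0,-0.05],[0,0,-0.06],[0,0,-0.067],[0,0,-0.067],[0,0,-0.067]], grip=1)

```text
time_s: 1.35
tcp_pos: [0.4511, 0.3287, 0.3003]
eef_rot: [180.0, 0.0, -21.3]
contact_force: [-0.5, -0.1, 0.7]
gripper_width: 0.0877
gripper_force: 0.0
```

>>> arm_command(travel=[[0.04,-0.065,0],[0.08,-0.13,0],[0.12,-0.195,0],[0.16,-0.26,0],[0.2,-0.325,0],[0.24,-0.39,0],[0.28,-0.455,0],[0.32,-0.52,0],[0.36,-0.585,0],[0.385,-0.63,0],[0.394,-0.646,0],[0.394,-0.646,0],[0.394,-0.646,0]], delta_rot=[[0,0,0],[0,0,0],[0,0,0],[0,0,0],[0,0,0],[0,0,0],[0,0,0],[0,0,0],[0,0,0],[0,0,0],[0,0,0],[0,0,0],[0,0,0]])

```text
time_s: 2.98
tcp_pos: [0.647, 0.0081, 0.3006]
eef_rot: [-180.0, 0.0, -21.2]
contact_force: [-0.5, 0.1, 0.1]
gripper_width: 0.0878
gripper_force: 0.0
```

>>> arm_command(travel=[[0,0,-0.05],[0,0,-0.1],[0,0,-0.15],[0,0,-0.2],[0,0,-0.24],[0,0,-0.28],[0,0,-0.31],[0,0,-0.335],[0,0,-0.35],[0,0,-0.35],[0,0,-0.35]], delta_rot=[[0,0,0],[0,0,0],[0,0,0],[0,0,0],[0,0,0],[0,0,0],[0,0,0],[0,0,0],[0,0,0],[0,0,0],[0,0,0]])

```text
time_s: 4.35
tcp_pos: [0.6477, 0.0073, 0.1261]
eef_rot: [-180.0, -0.0, -21.3]
contact_force: [0.2, -0.6, 0.4]
gripper_width: 0.0875
gripper_force: 0.0
```

>>> arm_command(travel=[[0,0,0],[0,0,0],[0,0,0],[0,0,0],[0,0,0],[0,0,0],[0,0,0],[0,0,0]], delta_rot=[[0,0,0],[0,0,0],[0,0,0],[0,0,0],[0,0,0],[0,0,0],[0,0,0],[0,0,0]], grip=0.4, newtons=15)

```text
time_s: 5.35
tcp_pos: [0.6475, 0.0073, 0.1257]
eef_rot: [-180.0, -0.0, -21.3]
contact_force: [0.2, 1.2, 1.9]
gripper_width: 0.0617
gripper_force: 15.0
```

>>> arm_command(travel=[[0,0,0.01],[0,0,0.03],[0,0,0.06],[0,0,0.1],[0,0,0.15],[0,0,0.2],[0,0,0.25],[0,0,0.3],[0,0,0.34],[0,0,0.37],[0,0,0.39],[0,0,0.4],[0,0,0.4]], delta_rot=[[0,0,0],[0,0,0],[0,0,0],[0,0,0],[0,0,0],[0,0,0],[0,0,0],[0,0,0],[0,0,0],[0,0,0],[0,0,0],[0,0,0],[0,0,0]])

```text
time_s: 6.98
tcp_pos: [0.6473, 0.0073, 0.3254]
eef_rot: [180.0, 0.0, -21.3]
contact_force: [0.4, -0.3, -3.1]
gripper_width: 0.0614
gripper_force: 15.0
```

>>> arm_command(travel=[[-0.005,-0.012,0],[-0.015,-0.036,0],[-0.03,-0.072,0],[-0.05,-0.118,0],[-0.07,-0.165,0],[-0.09,-0.212,0],[-0.11,-0.259,0],[-0.13,-0.306,0],[-0.15,-0.353,0],[-0.17,-0.4,0],[-0.19,-0.447,0],[-0.21,-0.494,0],[-0.227,-0.535,0],[-0.24,-0.567,0],[-0.25,-0.59,0],[-0.256,-0.603,0],[-0.258,-0.608,0],[-0.258,-0.608,0],[-0.258,-0.608,0],[-0.258,-0.608,0]], delta_rot=[[0,0,0],[0,0,0],[0,0,0],[0,0,0],[0,0,0],[0,0,0],[0,0,0],[0,0,0],[0,0,0],[0,0,0],[0,0,0],[0,0,0],[0,0,0],[0,0,0],[0,0,0],[0,0,0],[0,0,0],[0,0,0],[0,0,0],[0,0,0]])

```text
time_s: 9.48
tcp_pos: [0.5185, -0.2964, 0.3255]
eef_rot: [-180.0, 0.0, -21.2]
contact_force: [-0.1, -0.2, -2.9]
gripper_width: 0.0613
gripper_force: 15.0
```

```bash
python3 - <<'E'
from h import *
a=snap('scene','s1')['img']; b=snap('top','t1')['img']
cv2.imwrite('pics/both1.png',np.hstack([cv2.resize(a[150:384,100:360],None,fx=1.5,fy=1.5),cv2.resize(b[90:324,230:490],None,fx=1.5,fy=1.5)])[:,:,::-1])
s=r.get_state();print(s['tcp_pos'],s['gripper_force'],s['gripper_width'],s['contact_force'])
E
```

```text
[ 0.51845937 -0.29648057  0.32557183] 15.031504528596997 0.06188215957152594 [-0.41154285  0.60045307 -3.14614374]
```

View pics/both1.png

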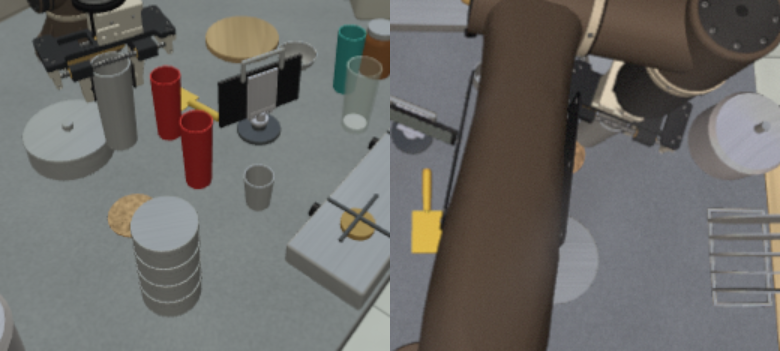

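The scene view shows the tumbler hanging upright at (115,105) with the mat (130,215) clear below it, so I'll lower it.

>>> arm_command(travel=[[0,0,-0.01],[0,0,-0.03],[0,0,-0.06],[0,0,-0.1],[0,0,-0.14],[0,0,-0.18],[0,0,-0.22],[0,0,-0.26],[0,0,-0.3],[0,0,-0.33],[0,0,-0.35],[0,0,-0.365],[0,0,-0.372],[0,0,-0.377],[0,0,-0.381],[0,0,-0.384],[0,0,-0.387],[0,0,-0.39],[0,0,-0.392],[0,0,-0.392]], delta_rot=[[0,0,0],[0,0,0],[0,0,0],[0,0,0],[0,0,0],[0,0,0],[0,0,0],[0,0,0],[0,0,0],[0,0,0],[0,0,0],[0,0,0],[0,0,0],[0,0,0],[0,0,0],[0,0,0],[0,0,0],[0,0,0],[0,0,0],[0,0,0]])

```text
time_s: 12.08
tcp_pos: [0.5185, -0.2968, 0.1298]
eef_rot: [180.0, -0.0, -21.3]
contact_force: [0.6, 0.4, -0.3]
gripper_width: 0.0617
gripper_force: 15.0
```

>>> arm_command(travel=[[0,0,0],[0,0,0],[0,0,0],[0,0,0],[0,0,0],[0,0,0]], delta_rot=[[0,0,0],[0,0,0],[0,0,0],[0,0,0],[0,0,0],[0,0,0]], grip=1)

```text
time_s: 12.82
tcp_pos: [0.5183, -0.2967, 0.1295]
eef_rot: [180.0, -0.0, -21.3]
contact_force: [-1.2, -0.5, -0.1]
gripper_width: 0.0876
gripper_force: 0.0
```

>>> arm_command(travel=[[0,0,0.01],[0,0,0.03],[0,0,0.06],[0,0,0.1],[0,0,0.15],[0,0,0.2],[0,0,0.25],[0,0,0.3],[0,0,0.35],[0,0,0.36],[0,0,0.36]], delta_rot=[[0,0,0],[0,0,0],[0,0,0],[0,0,0],[0,0,0],[0,0,0],[0,0,0],[0,0,0],[0,0,0],[0,0,0],[0,0,0]])

```text
time_s: 14.2
tcp_pos: [0.5182, -0.2966, 0.31]
eef_rot: [-180.0, -0.0, -21.3]
contact_force: [0.0, -1.5, -1.0]
gripper_width: 0.0874
gripper_force: 0.0
```

```bash
python3 - <<'E'
from fit import *
snap('scene','s2'); s=r.get_state();print(s['joints'].round(1),s['tcp_pos'])
a=np.load('pics/s2.npz')['img'][200:340,130:310,::-1]
cv2.imwrite('pics/s2c.png',cv2.resize(a,None,fx=4,fy=4,interpolation=cv2.INTER_CUBIC))
p0=np.array([.5587,.0365,-.374,-.008]);y1=-.765
o=P(p0,[[.001,0,.14]])[0];print('bow0',o)
prev=o
for t in np.linspace(0,1,9):
    q=p0.copy();q[3]=p0[3]*(1-t)+.611*t;print('tilt',((P(q,[[.001,0,.14]])[0]-o)/.5).round(3))
e=P(q,[[.001,0,.14]])[0];print(e)
for t in np.linspace(0,1,9):
    q[2]=-.374*(1-t)+y1*t;print('sw',((P(q,[[.001,0,.14]])[0]-e)/.5).round(3),round((q[2]+.374)/(np.pi/2),3))
E
```

```text
[-11.1  11.3  -3.8  -0.  -75.   79.8] [ 0.51800352 -0.29651184  0.30925124]
bow0 [0.56417352 0.0343518  0.20500352]
tilt [0. 0. 0.]
tilt [ 0.02  -0.008 -0.001]
tilt [ 0.04  -0.016 -0.003]
tilt [ 0.06  -0.024 -0.007]
tilt [ 0.079 -0.031 -0.013]
tilt [ 0.098 -0.039 -0.021]
tilt [ 0.117 -0.046 -0.03 ]
tilt [ 0.134 -0.053 -0.04 ]
tilt [ 0.151 -0.059 -0.052]
[0.63981187 0.00466585 0.17909678]
sw [0. 0. 0.] 0.0
sw [-0.003 -0.008  0.   ] -0.031
sw [-0.007 -0.016  0.   ] -0.062
sw [-0.011 -0.023  0.   ] -0.093
sw [-0.015 -0.03   0.   ] -0.124
sw [-0.02  -0.037  0.   ] -0.156
sw [-0.025 -0.044  0.   ] -0.187
sw [-0.031 -0.051  0.   ] -0.218
sw [-0.037 -0.057  0.   ] -0.249
```

View pics/s2c.png

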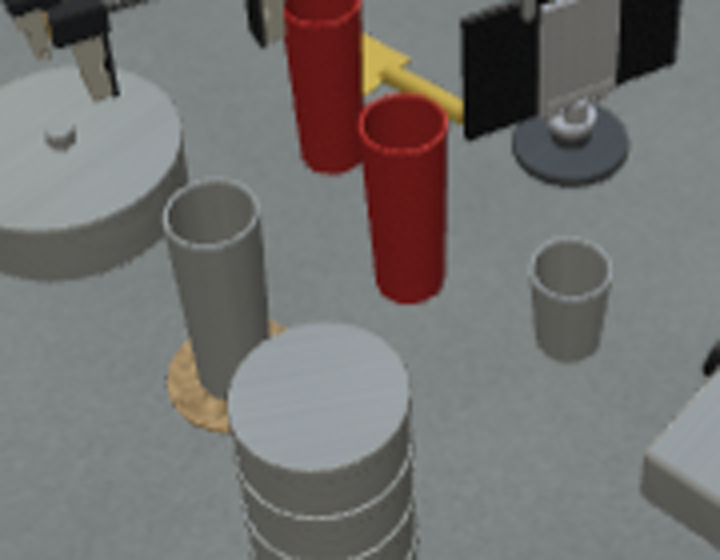

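The tumbler stands upright in the middle of the mat (rim (212,213), mat (225,380)), with nothing else disturbed. On to the bow.

>>> arm_command(travel=[[0.006,0.04,0],[0.013,0.09,0],[0.02,0.14,0],[0.027,0.19,0],[0.034,0.24,0],[0.041,0.29,0],[0.048,0.34,0],[0.055,0.39,0],[0.062,0.44,0],[0.069,0.49,0],[0.076,0.54,0],[0.083,0.59,0],[0.089,0.64,0],[0.092,0.662,0],[0.092,0.662,0],[0.092,0.662,0]], delta_rot=[[0,0,-0.05],[0,0,-0.12],[0,0,-0.19],[0,0,-0.26],[0,0,-0.33],[0,0,-0.4],[0,0,-0.47],[0,0,-0.54],[0,0,-0.61],[0,0,-0.68],[0,0,-0.76],[0,0,-0.84],[0,0,-0.92],[0,0,-1],[0,0,-1],[0,0,-1]])

```text
time_s: 16.25
tcp_pos: [0.5641, 0.0339, 0.309]
eef_rot: [180.0, -0.0, -111.1]
contact_force: [0.5, 0.2, -0.0]
gripper_width: 0.0877
gripper_force: 0.0
```

```bash
python3 - <<'E'
from h import *
s=r.get_state();print(s['joints'].round(1),s['tcp_pos'],s['eef_rot'])
a=snap('scene','s3')['img'][80:290,190:390,::-1]
b=snap('top','t3')['img'][90:300,150:350,::-1]
f=lambda i:cv2.resize(i,None,fx=2,fy=2,interpolation=cv2.INTER_CUBIC)
cv2.imwrite('pics/both3.png',np.hstack([f(a),f(b)]))
E
```

```text
[ 23.3   8.2  -7.6  -0.  -74.3 -44.4] [0.56405264 0.03389831 0.30900805] [ 1.79956413e+02 -4.25108075e-02 -1.11104664e+02]
```

View pics/both3.png

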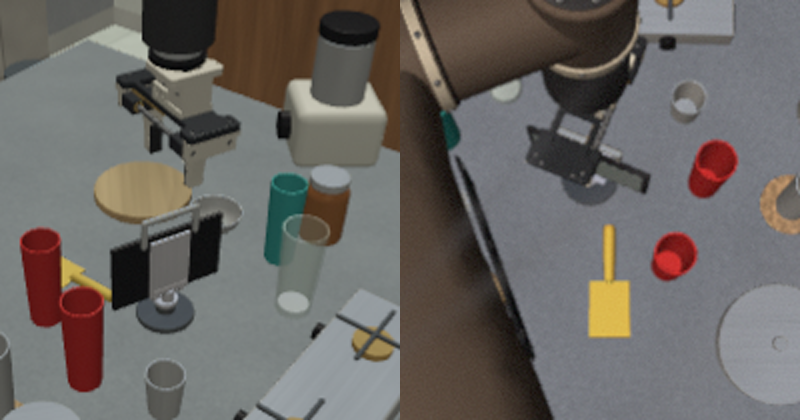

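The fingers sit on either side of the bow (scene (150,135) and (195,175), bow at (172,225)). Lower and pinch.

>>> arm_command(travel=[[0,0,-0.04],[0,0,-0.08],[0,0,-0.12],[0,0,-0.15],[0,0,-0.175],[0,0,-0.19],[0,0,-0.194],[0,0,-0.194]], delta_rot=[[0,0,0],[0,0,0],[0,0,0],[0,0,0],[0,0,0],[0,0,0],[0,0,0],[0,0,0]])

```text
time_s: 17.35
tcp_pos: [0.5645, 0.0343, 0.2129]
eef_rot: [-180.0, 0.0, -111.2]
contact_force: [0.8, 0.4, -0.1]
gripper_width: 0.0876
gripper_force: 0.0
```

>>> arm_command(travel=[[0,0,0],[0,0,0],[0,0,0],[0,0,0],[0,0,0],[0,0,0],[0,0,0],[0,0,0],[0,0,0],[0,0,0],[0,0,0],[0,0,0]], delta_rot=[[0,0,0],[0,0,0],[0,0,0],[0,0,0],[0,0,0],[0,0,0],[0,0,0],[0,0,0],[0,0,0],[0,0,0],[0,0,0],[0,0,0]], grip=0, newtons=20)

```text
time_s: 18.85
tcp_pos: [0.5644, 0.0342, 0.2126]
eef_rot: [-180.0, 0.0, -111.3]
contact_force: [2.4, -1.5, -1.4]
gripper_width: 0.0089
gripper_force: 20.0
```

>>> arm_command(travel=[[0.01,-0.004,0],[0.02,-0.008,-0.001],[0.03,-0.012,-0.002],[0.04,-0.016,-0.003],[0.05,-0.02,-0.005],[0.06,-0.024,-0.007],[0.07,-0.0275,-0.01],[0.079,-0.031,-0.013],[0.0885,-0.035,-0.017],[0.098,-0.039,-0.021],[0.1075,-0.0425,-0.0255],[0.117,-0.046,-0.03],[0.1255,-0.0495,-0.035],[0.134,-0.053,-0.04],[0.1425,-0.056,-0.046],[0.151,-0.059,-0.052],[0.151,-0.059,-0.052],[0.151,-0.059,-0.052]], delta_rot=[[0,0,0],[0,0,0],[0,0,0],[0,0,0],[0,0,0],[0,0,0],[0,0,0],[0,0,0],[0,0,0],[0,0,0],[0,0,0],[0,0,0],[0,0,0],[0,0,0],[0,0,0],[0,0,0],[0,0,0],[0,0,0]])

```text
time_s: 21.1
tcp_pos: [0.64, 0.0046, 0.1863]
eef_rot: [-180.0, -0.0, -111.3]
contact_force: [0.1, -1.2, -2.1]
gripper_width: 0.0093
gripper_force: 20.0
```

>>> arm_command(travel=[[-0.0015,-0.004,0],[-0.003,-0.008,0],[-0.005,-0.012,0],[-0.007,-0.016,0],[-0.009,-0.0195,0],[-0.011,-0.023,0],[-0.013,-0.0265,0],[-0.015,-0.03,0],[-0.0175,-0.0335,0],[-0.02,-0.037,0],[-0.0225,-0.0405,0],[-0.025,-0.044,0],[-0.028,-0.0475,0],[-0.031,-0.051,0],[-0.034,-0.054,0],[-0.037,-0.057,0],[-0.037,-0.057,0],[-0.037,-0.057,0]], delta_rot=[[0,0,-0.0155],[0,0,-0.031],[0,0,-0.0465],[0,0,-0.062],[0,0,-0.0775],[0,0,-0.093],[0,0,-0.1085],[0,0,-0.124],[0,0,-0.14],[0,0,-0.156],[0,0,-0.1715],[0,0,-0.187],[0,0,-0.2025],[0,0,-0.218],[0,0,-0.2335],[0,0,-0.249],[0,0,-0.249],[0,0,-0.249]])

```text
time_s: 23.35
tcp_pos: [0.6212, -0.0238, 0.1865]
eef_rot: [180.0, -0.0, -133.7]
contact_force: [0.4, 0.2, -5.2]
gripper_width: 0.0096
gripper_force: 20.0
```

>>> arm_command(travel=[[0,0,0],[0,0,0],[0,0,0],[0,0,0],[0,0,0]], delta_rot=[[0,0,0],[0,0,0],[0,0,0],[0,0,0],[0,0,0]], grip=0.3)

```text
time_s: 23.98
tcp_pos: [0.6214, -0.0237, 0.1867]
eef_rot: [-180.0, 0.0, -133.7]
contact_force: [0.7, 0.6, 0.0]
gripper_width: 0.0264
gripper_force: 0.0
```

>>> arm_command(travel=[[0,0,0.02],[0,0,0.05],[0,0,0.1],[0,0,0.15],[0,0,0.2],[0,0,0.25],[0,0,0.25]], delta_rot=[[0,0,0],[0,0,0],[0,0,0],[0,0,0],[0,0,0],[0,0,0],[0,0,0]])

```text
time_s: 24.85
tcp_pos: [0.6224, -0.0238, 0.3153]
eef_rot: [-179.8, 0.2, -133.7]
contact_force: [-0.2, -0.0, -0.1]
gripper_width: 0.0263
gripper_force: 0.0
```

>>> arm_command(travel=[[-0.02,-0.1,0],[-0.05,-0.2,0],[-0.08,-0.3,0],[-0.11,-0.4,0],[-0.15,-0.5,0.05],[-0.18,-0.6,0.05],[-0.2,-0.7,0.05],[-0.2,-0.7,0.05],[-0.2,-0.7,0.05]], delta_rot=[[0,0,0],[0,0,0],[0,0,0],[0,0,0],[0,0,0],[0,0,0],[0,0,0],[0,0,0],[0,0,0]])

```text
time_s: 25.98
tcp_pos: [0.521, -0.3738, 0.3363]
eef_rot: [180.0, -0.0, -133.7]
contact_force: [0.3, 0.3, 0.6]
gripper_width: 0.0263
gripper_force: 0.0
```

```bash
python3 - <<'E'
from h import *
a=snap('scene','s4')['img'][150:350,180:380,::-1]
b=snap('top','t4')['img'][90:290,160:360,::-1]
f=lambda i:cv2.resize(i,None,fx=4,fy=4,interpolation=cv2.INTER_CUBIC)
cv2.imwrite('pics/s4c.png',f(a)[:600]);cv2.imwrite('pics/t4c.png',f(b)[:600])
E
```

```text
(no output)
```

View pics/s4c.png

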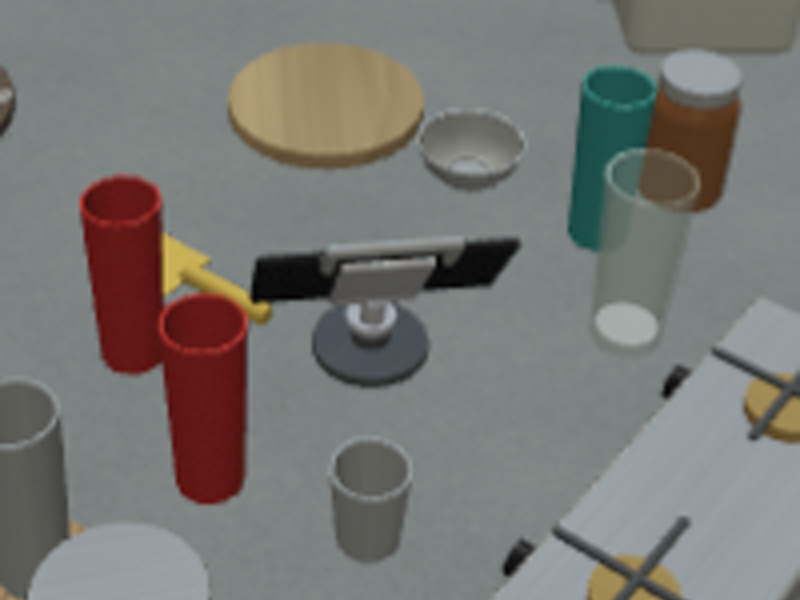

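View pics/t4c.png

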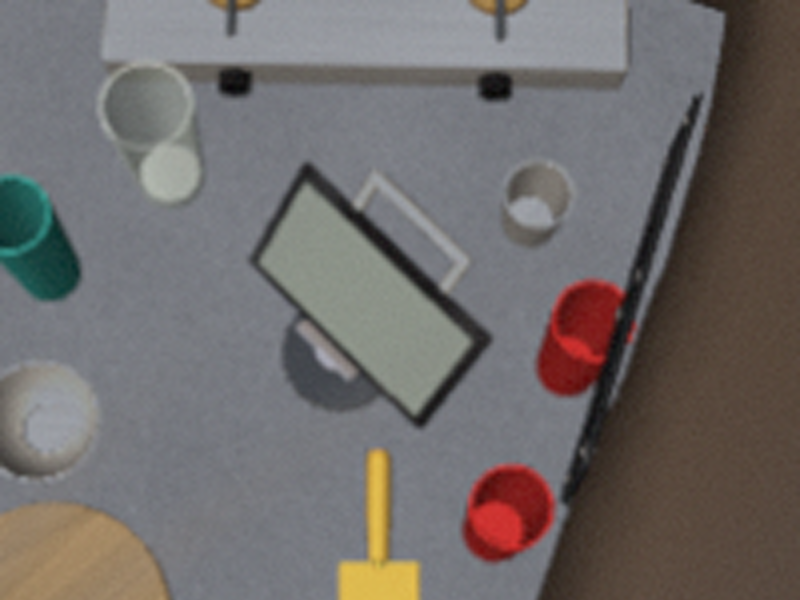

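Top view: tablet corners at (308,163), (491,340), (251,260) and (420,426), bow corners at (376,172) and (468,263). I'll refit the pose from these.

```bash
python3 - <<'E'
from fit import *
T=dict(np.load('pics/top4.npz')) if 0 else dict(np.load('pics/t4.npz'));S=dict(np.load('pics/s4.npz'))
tp=lambda u,v:(160+u/4,90+v/4)
sp=lambda u,v:(180+u/4,150+v/4)
pt=[([.001,.047,.143],tp(376,172)),([.001,-.047,.143],tp(468,263)),([-.01,.098,.108],tp(308,163)),([-.01,-.098,.108],tp(491,340)),([-.01,.098,-.012],tp(251,260)),([-.01,-.098,-.012],tp(420,426))]
ps=[([0,.098,.108],sp(520,239)),([0,-.098,-.012],sp(251,302)),([.001,.045,.145],sp(463,239)),([.001,-.045,.145],sp(329,247))]
def f(p):
    a=proj(T,P(p,[q[0] for q in pt]))-[q[1] for q in pt]
    b=proj(S,P(p,[q[0] for q in ps]))-[q[1] for q in ps]
    c=proj(T,[p[0],p[1],.012])-tp(339,353)
    return np.r_[a.ravel(),b.ravel(),c.ravel()]
s=least_squares(f,[.5587,.0365,-.76,.6]);p=s.x
print(p,s.fun.round(1))
for b in ([.33,.256],[.329,.254]):
    d=np.array(b)-p[:2]; c,n=np.cos(p[2]),np.sin(p[2]); print('board local',c*d[0]+n*d[1],-n*d[0]+c*d[1])
E
```

```text
[ 0.56058943  0.03446888 -0.76773797  0.58353012] [-0.1 -0.4 -0.1 -1.1 -2.  -0.7 -0.6  0.5 -1.3 -0.5 -0.1  0.7 -0.5  1.8
 -1.5  1.  -2.  -0.2 -0.2  0.   0.4 -1.1]
board local -0.3197607682180107 -0.0007585714119979492
board local -0.3190912326742524 -0.0028920479540870125
```

```bash
python3 -c "
from h import *
print(close_job())"
```

```text
the job is handed in; nothing more can be done
None
```

I handed the job in at about 26 s without seeing a verdict: the tumbler stands upright on the mat, and a final picture fit puts the screen's facing line within about 3 mm of the board's centre and the lean at about 33° (35° ± 5° allowed).

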